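# Thread the axle of a film-roll unwind stand

### The job

Take the steel axle off its grey rest by its square black grip and push it into the unwind stand from the stand's left-hand side (the robot's left): through the near bearing block, the bore of the film roll lying in the cradle, and the far bearing block, pushing back the brake button behind it, until its collar is fully home against the near block; then let go. The bearing blocks are clamped at a height you have to find by feel or by eye, so feel your way in gently and never force anything. Leave the roll in its cradle and everything else where it is.

Things in the scene. Friction and masses are not known exactly. Their poses are not given: they have to be found in the camera images.
- stand: Fixed unwind stand. Origin: centre of the underside of its white base plate (170 x 150 x 10 mm), on the table. z up; y along the axis of its holes, +y to the left-hand (entry) side; x across, away from the robot (yaw -0.1 to 0.3 rad). On the robot's side (x = -46 to -84 mm) two posts 125 mm high, a tie bar and clamp knobs; above the blocks it is free.
- stand_near (a point): Point at table level straight below the mouth of the near hole (x = 0, y = +59 mm in the stand, its axes). Near bearing block: aluminium, 52 mm (x) x 44 mm (z), y = +45 to +59 mm, through hole 14.4 mm in diameter at x = 0, centred 22 mm below its flat top. Blocks share a carriage clamped firmly at an unmeasured height: hole centres 66 to 94 mm above the table, block tops 88 to 116 mm.
- stand_far (a point): Point at table level straight below the outer end of the far hole (x = 0, y = -59 mm in the stand, its axes). The far bearing block equals the near one, at y = -59 to -45 mm, with the same hole at the same height. Behind it a brake button (black, 20 mm diameter) stands in the axle's way, its face 2 to 10 mm beyond the hole: the tip pushes it back along y against a steady friction of about 6 N and it stays where it is left, until the collar meets the near block.
- axle_grip (a point): Centre of the axle's square black grip (22 x 22 x 70 mm, long along y), on the axle's axis. The hollow steel rod points to -y: collar (28 mm diameter) at y = -41 to -35 mm, rod (12 mm diameter) from -41 to its tip at -181 mm. 0.13 to 0.21 kg, balance point about 22 mm from here towards the tip. Starts level in its rest, axis 60 mm above the table; the grip's middle is free below and beside.
- axle_collar (a point): Point on the axle's axis at the front face of its collar (the face that seats on the near block's outer face), 41 mm from the grip's centre; same axes.
- axle_tip (a point): Centre of the tip of the axle's rod, 140 mm from the collar's front face; the last 3 mm taper from 12 to 11 mm diameter. Same axes.
- rest: Fixed grey plastic rest; origin on the table straight below the collar's front face at the start, axes as the axle's. Base 44 x 210 x 8 mm; saddles 10 mm thick under the grip's back end (y = +64 to +74 mm) and the rod (y = -105 to -95 mm), with side lips up to 60 mm above the table: lift the axle straight up.
- roll_center (a point): Centre of the film roll lying in the stand's cradle: 96 mm diameter, 70 mm wide (core 74 mm), through bore 50 mm in diameter along y, parallel to the holes. Loose, 0.35 kg; its centre is 80 mm above the table.
- carton: Bystander: upright cardboard carton 110 x 50 x 150 mm; origin under its centre.
- spare_roll: Bystander: spare film roll standing on end, 96 mm diameter, 70 mm high; origin under its centre.
- core: Bystander: empty cardboard core standing on end, 55 mm diameter, 74 mm high; origin under its centre.
- spray: Bystander: white bottle, 60 mm diameter, 160 mm high; origin under its centre.
- driver: Bystander: screwdriver lying on the table.
- tub: Bystander: white tub, 64 mm diameter, 70 mm high; origin under its centre.
- short_bar: Bystander: short plain steel bar standing on end, 16 mm diameter, 90 mm high; origin under its centre.
There are look-alikes about, which are no part of the job. What is shaped like the part that bears roll_center but pink or purple is not meant.

How it is judged:
On the way, in this order (a step that is already met when the one before it is completed fails the run):
1. the rod's tip is through the near bearing block (x of axle_tip in the frame of stand between -0.006 and 0.006 m and z of axle_tip in the frame of stand between 0.061 and 0.099 m and y of axle_tip in the frame of stand between -0.03 and 0.042 m), for 0.1 s.
2. the rod's tip is through the roll and the far bearing block (x of axle_tip in the frame of stand between -0.006 and 0.006 m and z of axle_tip in the frame of stand between 0.061 and 0.099 m and y of axle_tip in the frame of stand below -0.063 m), for 0.1 s.
At the end, for the whole second after the job is handed in: The axle runs through both bearing blocks and the roll's bore, along the stand's hole axis (within 6 mm and 0.06 rad), its collar's front face within 3 mm of the near block's outer face; the roll is in its cradle (within 15 mm); axle and roll at rest and released (x of axle_tip in the frame of stand between -0.006 and 0.006 m and z of axle_tip in the frame of stand between 0.061 and 0.099 m and x of axle_collar in the frame of stand between -0.006 and 0.006 m and z of axle_collar in the frame of stand between 0.061 and 0.099 m and y of axle_collar in the frame of stand between 0.055 and 0.062 m and angle between the y axis of axle_tip and the y axis of stand, either way round below 0.06 rad and linear speed of each of axle, roll below 0.02 m/s and x of roll_center in the frame of stand between -0.015 and 0.015 m and y of roll_center in the frame of stand between -0.015 and 0.015 m and z of roll_center in the frame of stand between 0.07 and 0.095 m); the robot touches nothing.
It fails at once if the axle is forced against the stand with more than 40 N (contact force between axle and stand above 40 N).
It fails at once if something presses on the stand with more than 50 N (forced) (contact force between stand and anything else above 50 N).
It fails at once if a bystander is moved by more than 25 mm (distance of any of carton, spare_roll, core, spray, driver, tub, short_bar from where it was at the start of the episode above 0.025 m).
It also fails if it takes over 61 s, if anything falls off the work surface, if the arm or the gripper's body presses on something with over 40 N, if the wrist force passes 120 N, or if a joint passes its speed limit or range.

### The arm

A 7-joint arm with a two-finger parallel gripper is mounted at the origin on the work surface. World frame = base frame: x ahead of the robot, y to its left, z up, the work surface at z = 0. Lengths are in m, angles in rad, forces in N, time in s.
With the tool pointing down it reaches from about 0.425 to 0.875 m from the base axis. Payload 9.9 kg.
Tool frame: the origin (TCP) lies between the finger pads; the fingertips stand 19 mm ahead of it and the grasp point (between the pads) is the TCP; x points along the fingers, y is the direction in which the jaws open and shut, and the axes are right-handed (so a half turn about x gives the same grasp; the last joint's range is limited). The gripper opens to 85 mm and grips with 20 to 120 N. Pads are 22 mm wide; open, the fingers measure 114 mm over their backs; the gripper's body (76 mm by 85 mm) begins 54 mm behind the grasp point. The pads swing forward as they close: fully open they stand 13 mm farther back than shut.
Start: joints at [1.161, 0.576, 0.025, 1.437, -0.015, 1.129, -0.057], TCP at [0.216, -0.639, 0.25] pointing down, gripper open.
Joint ranges: [-2.76, 2.76], [-0.34, 2.15], [-1.52, 1.57], [0.19, 2.46], [-1.09, 4.23], [0.17, 1.99], [-2.82, 2.82]. Speed limits (rad/s): [2.22, 2.22, 3.01, 3.01, 3.14, 3.14, 3.14].

### API

Orientations are given as a rotation vector (axis times angle).
In Python, from workcell import robot gives the robot as it stands.
- The arm moves only by the tool move_arm, never from a script. Its arguments are lists of equal length, an entry for each row: "linear": the shift along the tool's x, y, z in mm, a list of three; "dr": the turn, a rotation vector about the tool's x, y, z in degrees, a list of three; "claw": the opening, from 0 (shut) to 1 (fully open). In form: {"linear": [[tx, ty, tz], ...], "dr": [[rx, ry, rz], ...], "claw": [claw, ...]}. A call has 1 to 20 rows; each row is the pose to reach, as a shift and turn from the pose measured when the call began, along the tool's axes at that moment; what a row does not reach only later rows make up. A row lasts 1/12 s, in which the tool goes at most 41.7 mm and 7.16 degrees, less where a joint would pass 70% of its speed; a pose out of reach is approached as far as the arm can. A call with a gripper value outside its range is refused whole. The fingers move at their own pace and stop on an object; "newtons" is the grip in N (left out, the last holds). Time passes only in rows, so rows that repeat a pose let the fingers close. It gives the time, the measured TCP pose, the force and the opening at its end, in the units of the state.
- robot.get_state(): the state, without advancing time (a new reading comes with each control period).
- robot.get_image(name): name is "side" or "top"; returns a dict with "frame" (480x640x3 uint8, red, green, blue), "intrinsics" (3x3 intrinsics, pixels), "R" (3x3) and "t" (3): a world point X has camera coordinates R X + t. Camera axes: x right, y down, z forward; pixel columns grow to the right and rows downward; lengths in m; the calibration is good to about 2 mm. A picture is of the moment at which its call begins. There is no depth.
- robot.job_done(): hands the job in, once; it reports no verdict.
Trained networks look in a picture, given as the dict that the camera call returned (one of the last four; its "shot" number tells which), for a name from the list of things; names that differ only in an ending like _2 or _b are one class to them, and where a whole thing is asked for, a point or a joint stands for the part that bears it (a point fixed in the world has none). Each returns a list of dicts, best first, with "confidence" (0 to 1); they miss things now and then, are a little off and sometimes report something else, mostly with a low value. They report only what shows in the picture. A call takes as long as a camera call. They do not tell look-alikes from the thing itself.
- robot.find_in(picture, name): "at" ([x, y, z] in m, in the coordinates of the camera as it stood for that picture, good to about 4 mm: the middle of the surface that is visible of it).
- robot.tip_of(picture, name): "at" ([x, y, z] in m, in the coordinates of the camera as it stood for that picture, good to about 4 mm: a listed point, or the origin of a listed thing).
The state is a dict: "clock": time; "joint_pos": joint angles; "qd": joint speeds; "tau": joint torques, N m; "tool_pos": TCP position; "tool_rot": TCP orientation; "contact_force": force on the tool from outside, world axes, zero at the start; "ft_torque": the same for the moment, N m; "opening": finger opening in m.
Only numpy, scipy, OpenCV 4.12 (cv2) and the standard library are available. Lean on these libraries where they do the work, as an engineer would, in place of code of your own. Each camera call takes 0.05 s, during which the arm holds its last target.

## Working session

There is one attempt and no reset: what is moved stays moved. The work goes in short steps, Python scripts to look and compute and a tool call to move; the robot and the scene stay as the last step left them, time stands still between calls to the robot, and variables do not carry over. Pictures are saved under pics/ and viewed, and the job is handed in when it is done.

Besides the shell and the picture viewer there is one more tool, called after "Emit:" as name(argument=value, ...), one argument or row to a line, values as JSON. move_arm: Moves the arm, as the interface text tells. Its arguments: {"type":"object","properties":{"linear":{"type":"array","items":{"type":"array","items":{"type":"number"}}},"dr":{"type":"array","items":{"type":"array","items":{"type":"number"}}},"claw":{"type":"array","items":{"type":"number"}},"newtons":{"type":"number"}},"required":["linear","dr","claw"]}

```bash
ls; mkdir -p pics
python3 - <<'E'
from workcell import robot
import cv2,numpy as np,pickle
print(robot.get_state())
for n in ("side","top"):
    p=robot.get_image(n); cv2.imwrite(f"pics/{n}0.png",p["frame"][:,:,::-1]); print(n,p["shot"],p["intrinsics"],p["R"],p["t"])
    R=np.array(p["R"]);t=np.array(p["t"])
    for nm in ["stand","stand_near","stand_far","axle_grip","axle_collar","axle_tip","rest","roll_center"]:
        for d in robot.tip_of(p,nm)[:3]:
            print(nm,round(d["confidence"],2),np.round(R.T@(np.array(d["at"])-t),4))
print(robot.get_state()["clock"])
E
```

```text
pics
{'clock': 0.0, 'joint_pos': array([ 1.16120036,  0.57650613,  0.02483675,  1.43791988, -0.0149968 ,
        1.12899322, -0.05648919]), 'qd': array([-1.04809820e-04, -3.85399583e-04, -1.64022913e-03,  6.70675772e-04,
       -8.11490239e-04,  8.98219317e-05, -2.48119555e-04]), 'tau': array([ 8.90183273e-04, -7.65752363e+01,  2.25055844e+00, -2.85970616e+01,
        1.52340671e-02,  1.27219819e-02,  2.12567244e-05]), 'tool_pos': array([ 0.21591603, -0.63908612,  0.24945574]), 'tool_rot': array([ 2.04541577,  0.33795065, -2.04613915]), 'contact_force': array([-0.16560317,  0.07850244, -0.82894619]), 'ft_torque': array([0.06481584, 0.04392026, 0.03440087]), 'opening': 0.08511218455170545}
side 1 [[497.39293395   0.         329.46901413]
 [  0.         497.39293395 239.05700075]
 [  0.           0.           1.        ]] [[-0.7473895  -0.66418377  0.01639661]
 [-0.46058231  0.50017971 -0.73326952]
 [ 0.47882446 -0.55558993 -0.67974036]] [0.38493954 0.31311838 0.84917073]
stand 0.56 [ 0.6057 -0.1608  0.0023]
stand_near 0.75 [ 0.5919 -0.0459  0.0009]
stand_near 0.63 [0.7609 0.0763 0.   
[... 398 characters left out ...]
204088 237.83880917]
 [  0.           0.           1.        ]] [[-0.02880967 -0.99943379  0.01738113]
 [-0.98522087  0.02545416 -0.16938689]
 [ 0.16884856 -0.02200423 -0.98539636]] [-0.00486623  0.56393231  0.79836062]
stand 0.7 [ 0.5946 -0.1039 -0.0026]
stand 0.27 [ 0.6476  0.3664 -0.    ]
stand_near 0.74 [ 0.5879 -0.0458 -0.0021]
stand_near 0.27 [ 3.840e-01 -1.302e-01 -3.000e-04]
stand_far 0.59 [ 0.7582  0.0729 -0.0014]
axle_grip 0.8 [0.4294 0.0932 0.0583]
axle_collar 0.94 [0.4319 0.05   0.058 ]
axle_tip 0.84 [ 0.4386 -0.0844  0.0619]
axle_tip 0.31 [ 0.6948 -0.3182  0.0041]
rest 0.91 [0.4301 0.0531 0.004 ]
roll_center 0.91 [0.5172 0.2646 0.0486]
roll_center 0.68 [0.3251 0.2917 0.0489]
0.9
```

View pics/side0.png

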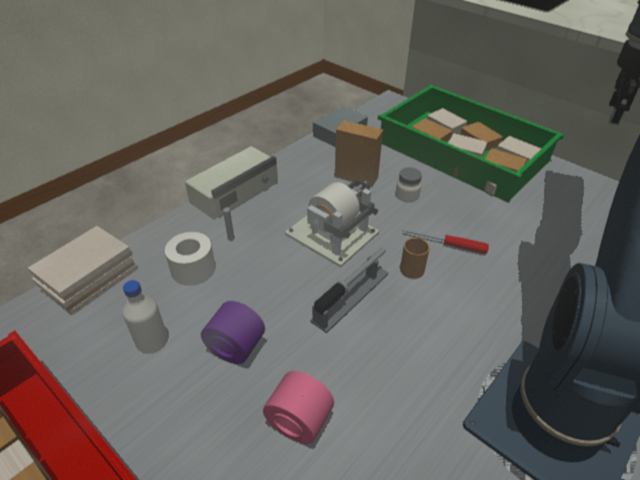

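View pics/top0.png

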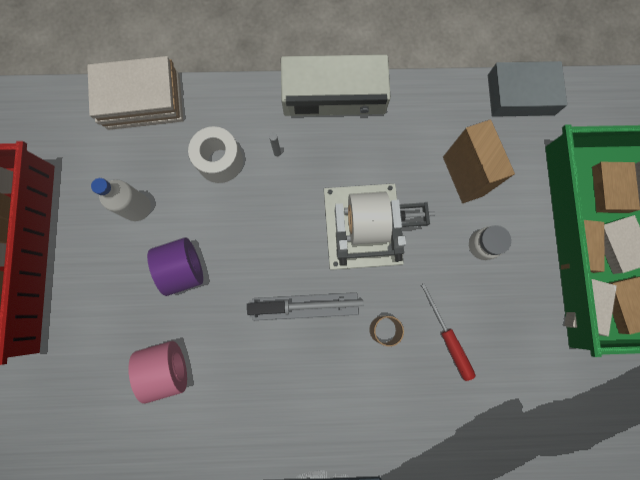

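Run:
```python
import cv2
a=cv2.imread("pics/top0.png"); b=cv2.imread("pics/side0.png")
cv2.imwrite("pics/top0c.png",cv2.resize(a[170:330,240:440],None,fx=4,fy=4,interpolation=cv2.INTER_CUBIC)[:600*1])
cv2.imwrite("pics/top0c.png",cv2.resize(a[175:325,240:440],None,fx=4,fy=4,interpolation=cv2.INTER_CUBIC))
cv2.imwrite("pics/side0c.png",cv2.resize(b[170:270,275:395],None,fx=6,fy=6,interpolation=cv2.INTER_CUBIC))
```

```text
(no output)
```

View pics/top0c.png

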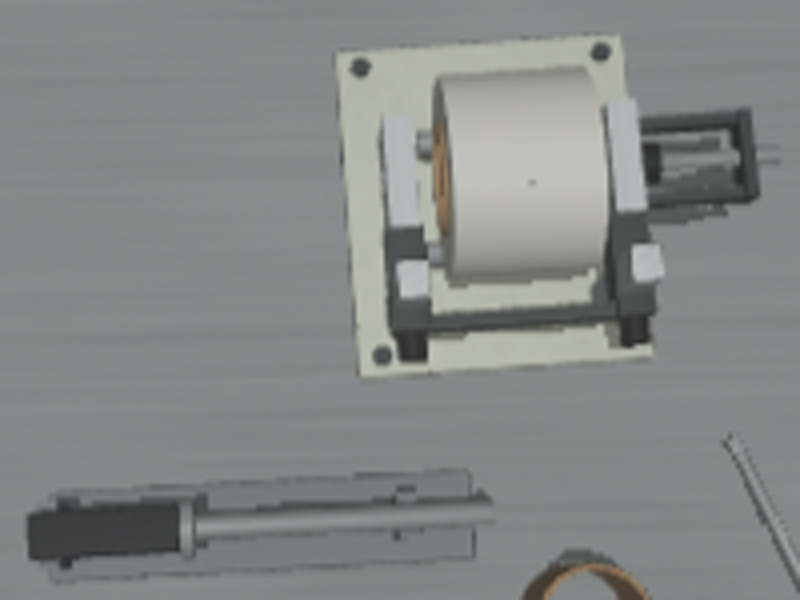

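View pics/side0c.png

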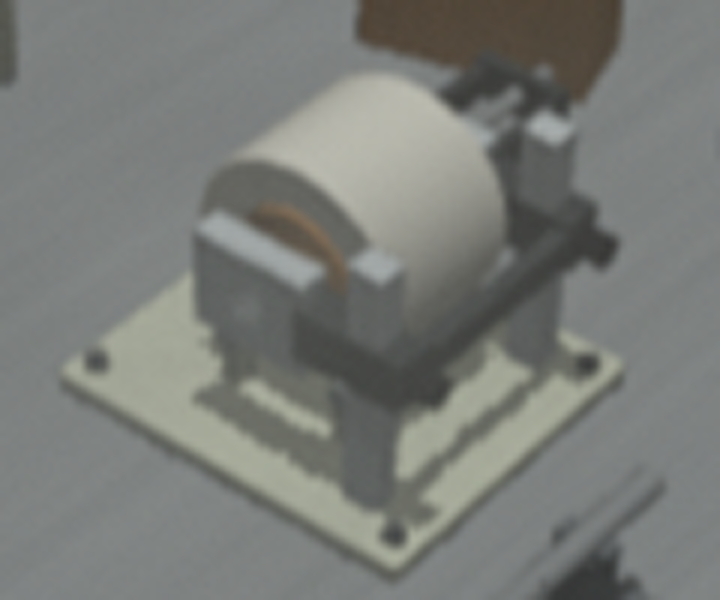

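Run:
```python
import cv2
b=cv2.imread("pics/side0.png")
cv2.imwrite("pics/side0d.png",cv2.resize(b[242:332,300:400],None,fx=6,fy=6,interpolation=cv2.INTER_CUBIC))
cv2.imwrite("pics/side0e.png",cv2.resize(b[195:250,300:360],None,fx=10,fy=10,interpolation=cv2.INTER_CUBIC))
```

```text
(no output)
```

View pics/side0d.png

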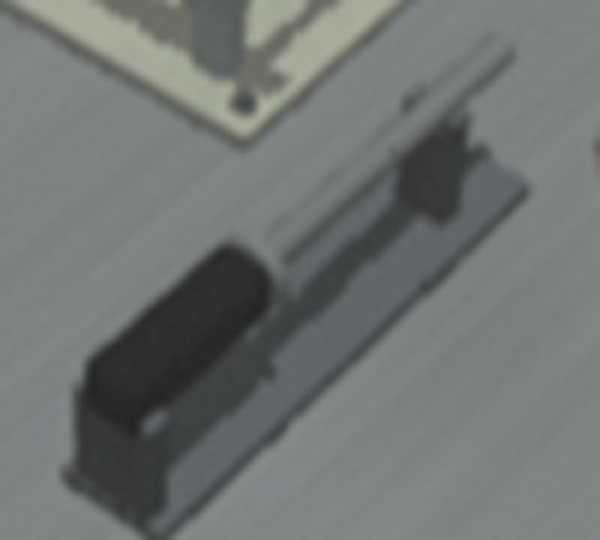

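View pics/side0e.png

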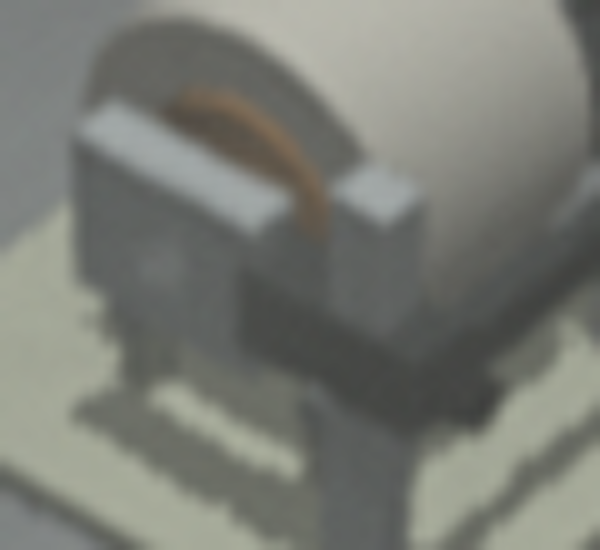

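```bash
cat > h.py <<'E'
import numpy as np, cv2
from scipy.optimize import least_squares
K={"side":np.array([[497.39293395,0,329.46901413],[0,497.39293395,239.05700075],[0,0,1]]),"top":np.array([[436.04204088,0,324.59289785],[0,436.04204088,237.83880917],[0,0,1]])}
R={"side":np.array([[-0.7473895,-0.66418377,0.01639661],[-0.46058231,0.50017971,-0.73326952],[0.47882446,-0.55558993,-0.67974036]]),
"top":np.array([[-0.02880967,-0.99943379,0.01738113],[-0.98522087,0.02545416,-0.16938689],[0.16884856,-0.02200423,-0.98539636]])}
T={"side":np.array([0.38493954,0.31311838,0.84917073]),"top":np.array([-0.00486623,0.56393231,0.79836062])}
def proj(c,X):
    q=(R[c]@np.atleast_2d(X).T).T+T[c]; q=q@K[c].T; return q[:,:2]/q[:,2:]
def cp(p,s,o): return [(p[0]+.5)/s-.5+o[0],(p[1]+.5)/s-.5+o[1]]
def rz(a): return np.array([[np.cos(a),-np.sin(a),0],[np.sin(a),np.cos(a),0],[0,0,1]])
def fit(obs,p0,model,cam=True):
    # obs: list (cam, pix, local fn args)
    cams=sorted({o[0] for o in obs})
    def f(p):
        r=[]
        for c,px,l in obs:
            X=model(p,l); d=proj(c,X)[0]-px
            if cam: d=d+p[len(p0)+2*cams.index(c):][:2]
            r+=list(d)
        if cam: r+=list(p[len(p0):]/1.0)
        return np.array(r)
    s=least_squares(f,list(p0)+[0]*(2*len(cams) if cam else 0),x_scale=list(np.maximum(np.abs(p0),.05))+[1]*(2*len(cams) if cam else 0))
    return s.x,f(s.x)
E
cat > f1.py <<'E'
from h import *
t=lambda *p: cp(p,4,(240,175)); s=lambda *p: cp(p,6,(275,170)); e=lambda *p: cp(p,10,(300,195)); d=lambda *p: cp(p,6,(300,242))
m=1e-3
B=lambda x,y,z:(np.array([x,y,z])*m,0)
H=lambda x,y,z:(np.array([x,y,z])*m,1)  # z rel. to block top
obs=[("top",t(335,52),B(85,75,10)),("top",t(620,36),B(85,-75,10)),("top",t(361,377),B(-85,75,10)),("top",t(653,357),B(-85,-75,10)),
("side",s(62,370),B(85,75,10)),("side",s(395,568),B(-85,75,10)),("side",s(622,366),B(-85,-75,10)),
("side",e(78,135),H(26,59,0)),("side",e(250,232),H(-26,59,0)),("side",e(118,98),H(26,45,0)),("side",e(292,200),H(-26,45,0)),("side",e(75,280),H(26,59,-44)),
("top",t(382,115),H(26,59,0)),("top",t(409,114),H(26,45,0)),("top",t(392,225),H(-26,59,0)),("top",t(418,222),H(-26,45,0)),
("top",t(608,100),H(26,-45,0)),("top",t(634,98),H(26,-59,0)),("top",t(617,210),H(-26,-45,0)),("top",t(645,208),H(-26,-59,0))]
def model(p,l):
    v,k=l; v=v.copy()
    if k: v[2]+=p[3]
    return rz(p[2])@v+np.array([p[0],p[1],0])
for cam in (False,True):
    x,r=fit(obs,[.6,-.105,.06,.1],model,cam); print(np.round(x,4)); print(np.round(r.reshape(-1,2),1).tolist())
# axle
A=lambda x,y,z:np.array([x,y,z])*m
obsA=[("top",t(28,513),A(11,35,11)),("top",t(30,560),A(-11,35,11)),("top",t(195,525),A(0,-41,14)),("top",t(494,511),A(0,-181,0)),("top",t(180,504),A(11,-35,11)),("top",t(182,555),A(-11,-35,11)),
("side",d(92,360),A(11,35,11)),("side",d(137,428),A(-11,35,11)),("side",d(500,45),A(0,-181,0))]
def mA(p,l): return rz(p[2])@l+np.array([p[0],p[1],.06])
for cam in (False,True):
    x,r=fit(obsA,[.43,.093,.06],mA,cam); print(np.round(x,4)); print(np.round(r.reshape(-1,2),1).tolist())
E
python3 f1.py
```

```text
[ 0.5947 -0.0996  0.0393  0.1052]
[[-0.2, -0.5], [0.5, -0.9], [-1.0, -0.0], [0.2, 0.0], [-0.4, 0.8], [0.3, 1.2], [1.5, 0.4], [-0.2, -0.2], [0.7, 0.1], [-0.1, 0.5], [0.7, 0.1], [0.4, 0.4], [-0.3, -0.5], [0.5, -0.7], [-0.8, -0.2], [0.4, 0.1], [-0.5, -0.2], [0.5, -0.2], [-0.1, -0.1], [0.5, -0.1]]
[ 0.5956 -0.1001  0.0413  0.1038 -0.2333 -0.4169 -0.1505  0.5543]
[[-0.2, -0.2], [0.4, -0.8], [-0.8, 0.2], [0.4, 0.1], [-0.8, 0.2], [0.0, 0.4], [1.1, -0.4], [-0.5, -0.3], [0.4, -0.1], [-0.4, 0.4], [0.3, -0.1], [0.0, 0.3], [-0.3, -0.1], [0.6, -0.4], [-0.7, 0.1], [0.5, 0.3], [-0.6, 0.0], [0.4, 0.0], [-0.1, 0.1], [0.5, 0.1], [-0.2, -0.4], [-0.2, 0.6]]
[0.4321 0.0921 0.0365]
[[-0.4, 0.3], [-0.5, 0.7], [-0.5, 0.6], [0.1, -0.7], [-0.2, 0.0], [-0.1, -0.6], [-0.7, 1.6], [0.7, -3.9], [1.0, 0.5]]
[ 0.4319  0.0925  0.0364 -0.2499  0.342   0.3848 -0.1187]
[[-0.2, 0.3], [-0.3, 0.7], [-0.3, 0.6], [0.3, -0.7], [-0.0, 0.0], [0.1, -0.6], [-1.0, 2.1], [0.4, -3.4], [0.8, 1.0], [-0.2, 0.3], [0.4, -0.1]]
```

```bash
cat >> h.py <<'E'
from scipy.spatial.transform import Rotation as Ro
def Rdown(a,sgn=1):
    x=np.array([0,0,-1.]); y=sgn*np.array([np.cos(a),np.sin(a),0]); return np.stack([x,y,np.cross(x,y)],1)
def rel(st,p,Rt):
    R0=Ro.from_rotvec(st["tool_rot"]).as_matrix()
    return np.round(R0.T@(np.array(p)-st["tool_pos"])*1e3,1), np.round(np.degrees(Ro.from_matrix(R0.T@Rt).as_rotvec()),2)
E
python3 - <<'E'
from h import *
from workcell import robot
st=robot.get_state(); print(Ro.from_rotvec(st["tool_rot"]).as_matrix().round(3))
for sg in (1,-1):
    for p in ([.56,-.3,.27],[.50,-.1,.25],[.432,.0925,.16]): print(sg,rel(st,p,Rdown(.0365,sg)))
E
```

```text
[[-0.     0.32  -0.947]
 [ 0.    -0.947 -0.32 ]
 [-1.    -0.     0.   ]]
1 (array([ -19.7, -211.5, -434.5]), array([-73.43,  -0.  ,   0.  ]))
1 (array([ 3.000e-01, -4.202e+02, -4.417e+02]), array([-73.43,  -0.  ,   0.  ]))
1 (array([  90.3, -624.4, -438.9]), array([-73.43,  -0.  ,   0.  ]))
-1 (array([ -19.7, -211.5, -434.5]), array([106.57,   0.  ,   0.  ]))
-1 (array([ 3.000e-01, -4.202e+02, -4.417e+02]), array([106.57,   0.  ,   0.  ]))
-1 (array([  90.3, -624.4, -438.9]), array([106.57,   0.  ,   0.  ]))
```

Emit:
move_arm(
  linear=[
    [-5, -35, -20],
    [-10, -55, -55],
    [-15, -75, -93],
    [-20, -93, -130],
    [-20, -110, -168],
    [-20, -128, -205],
    [-20, -145, -243],
    [-20, -163, -280],
    [-20, -180, -318],
    [-20, -195, -356],
    [-20, -211, -394],
    [-20, -230, -425],
    [-20, -265, -435],
    [-15, -305, -437],
    [-10, -345, -438],
    [-5, -385, -439],
    [0, -420, -440],
    [0, -460, -440],
    [5, -500, -440],
    [15, -540, -440],
  ],
  dr=[
    [-5, 0, 0],
    [-11, 0, 0],
    [-17, 0, 0],
    [-23, 0, 0],
    [-29, 0, 0],
    [-35, 0, 0],
    [-41, 0, 0],
    [-47, 0, 0],
    [-53, 0, 0],
    [-59, 0, 0],
    [-65, 0, 0],
    [-70, 0, 0],
    [-73.4, 0, 0],
    [-73.4, 0, 0],
    [-73.4, 0, 0],
    [-73.4, 0, 0],
    [-73.4, 0, 0],
    [-73.4, 0, 0],
    [-73.4, 0, 0],
    [-73.4, 0, 0],
  ],
  claw=[1, 1, 1, 1, 1, 1, 1, 1, 1, 1, 1, 1, 1, 1, 1, 1, 1, 1, 1, 1],
  newtons=60,
)

```text
clock: 2.57
tool_pos: [0.4598, 0.0145, 0.2362]
tool_rot: [1.184, 1.224, -1.181]
contact_force: [1.2, 0.7, -0.8]
opening: 0.0853
```

Run:
```python
from h import *
from workcell import robot
st=robot.get_state(); print(st["clock"],st["tool_pos"],st["joint_pos"].round(2))
for p in ([.432,.0925,.15],[.432,.0925,.06]): print(rel(st,p,Rdown(.0365)))
```

```text
2.5667 [0.4598314  0.01446948 0.2361627 ] [ 0.22  0.3  -0.46  1.99  0.17  0.89 -0.29]
(array([ 86.1, -25.3, -79. ]), array([-0.06,  0.01, -0.15]))
(array([176.1, -25.5, -79. ]), array([-0.06,  0.01, -0.15]))
```

Emit:
move_arm(
  linear=[
    [20, -8, -26],
    [45, -17, -53],
    [75, -24, -77],
    [90, -25.4, -79],
    [115, -25.4, -79],
    [140, -25.4, -79],
    [160, -25.4, -79],
    [172, -25.4, -79],
    [176, -25.4, -79],
    [176, -25.4, -79],
  ],
  dr=[
    [0, 0, 0],
    [0, 0, 0],
    [0, 0, -0.1],
    [0, 0, -0.15],
    [0, 0, -0.15],
    [0, 0, -0.15],
    [0, 0, -0.15],
    [0, 0, -0.15],
    [0, 0, -0.15],
    [0, 0, -0.15],
  ],
  claw=[1, 1, 1, 1, 1, 1, 1, 1, 1, 1],
)

```text
clock: 3.4
tool_pos: [0.4318, 0.0926, 0.0595]
tool_rot: [1.182, 1.227, -1.184]
contact_force: [-0.5, -0.0, -0.2]
opening: 0.0854
```

Run:
```python
from h import *
from workcell import robot
for n in ("side","top"):
    p=robot.get_image(n); cv2.imwrite(f"pics/{n}1.png",p["frame"][:,:,::-1])
a=cv2.imread("pics/top1.png"); b=cv2.imread("pics/side1.png")
cv2.imwrite("pics/c1.png",np.hstack([cv2.resize(a[255:355,215:315],(400,400),interpolation=2),cv2.resize(b[230:330,280:380],(400,400),interpolation=2)]))
st=robot.get_state(); print(st["clock"],st["tool_pos"],st["contact_force"],Ro.from_rotvec(st["tool_rot"]).as_matrix().round(4))
```

```text
3.5 [0.43250827 0.0926493  0.06064526] [ 0.37672891 -0.2780937   0.01638594] [[ 7.000e-04  9.994e-01  3.540e-02]
 [ 0.000e+00  3.540e-02 -9.994e-01]
 [-1.000e+00  7.000e-04  0.000e+00]]
```

View pics/c1.png

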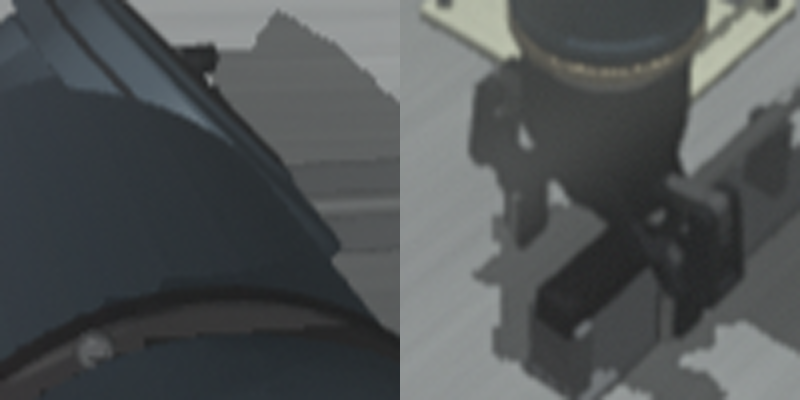

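Emit:
move_arm(
  linear=[
    [0, 0, 0],
    [0, 0, 0],
    [0, 0, 0],
    [0, 0, 0],
    [0, 0, 0],
    [0, 0, 0],
    [0, 0, 0],
    [0, 0, 0],
  ],
  dr=[
    [0, 0, 0],
    [0, 0, 0],
    [0, 0, 0],
    [0, 0, 0],
    [0, 0, 0],
    [0, 0, 0],
    [0, 0, 0],
    [0, 0, 0],
  ],
  claw=[0.5, 0.2, 0.1, 0, 0, 0, 0, 0],
  newtons=90,
)

```text
clock: 4.17
tool_pos: [0.4327, 0.0926, 0.0611]
tool_rot: [1.184, 1.225, -1.182]
contact_force: [-0.5, -0.8, 8.8]
opening: 0.0207
```

Run:
```python
from h import *
from workcell import robot
st=robot.get_state(); print(st["clock"],st["tool_pos"],st["contact_force"],st["ft_torque"],st["opening"])
print(rel(st,st["tool_pos"]+[0,0,.08],Rdown(.0365)))
```

```text
4.1667 [0.43267944 0.09261542 0.06113743] [-0.52644869 -0.77466355  8.77914616] [-0.09422171  0.31134475 -0.02280666] 0.02070651936054103
(array([-80. ,   0.1,   0. ]), array([-0.07,  0.01, -0.08]))
```

Emit:
move_arm(
  linear=[
    [-5, 0, 0],
    [-15, 0, 0],
    [-28, 0, 0],
    [-45, 0, 0],
    [-62, 0, 0],
    [-75, 0, 0],
    [-80, 0, 0],
    [-80, 0, 0],
    [-80, 0, 0],
  ],
  dr=[
    [0, 0, 0],
    [0, 0, 0],
    [0, 0, 0],
    [0, 0, 0],
    [0, 0, 0],
    [0, 0, 0],
    [0, 0, 0],
    [0, 0, 0],
    [0, 0, 0],
  ],
  claw=[0, 0, 0, 0, 0, 0, 0, 0, 0],
)

```text
clock: 4.92
tool_pos: [0.4324, 0.0924, 0.1409]
tool_rot: [1.184, 1.224, -1.182]
contact_force: [0.0, -0.8, -1.2]
opening: 0.0205
```

Run:
```python
from h import *
from workcell import robot
st=robot.get_state(); print(st["clock"],st["tool_pos"],st["contact_force"],st["ft_torque"],st["opening"],st["joint_pos"].round(2))
def ray(c,px,z):
    d=R[c].T@np.linalg.inv(K[c])@[*px,1]; o=-R[c].T@T[c]; return o+d*(z-o[2])/d[2]
for px in [(148,250),(190,238),(203,280),(160,295)]: print(ray("top",px,.05).round(3), ray("top",px,.09).round(3))
S=np.array([.5952,-.0998,0]); a=.04
for y,z in ((.262,.14),(.262,.0825)):
    print(S+rz(a)@[0,y,z],rel(st,S+rz(a)@[0,y,z],Rdown(a)))
p=robot.get_image("side"); cv2.imwrite("pics/side2.png",p["frame"][:,:,::-1])
```

```text
4.9167 [0.43244733 0.09241066 0.14092055] [ 0.00483786 -0.79188096 -1.19891403] [0.04170158 0.09631097 0.00982999] 0.02054475489119675 [ 0.    0.41 -0.44  2.16  0.29  0.63 -0.61]
[0.548 0.318 0.05 ] [0.542 0.303 0.09 ]
[0.57  0.239 0.05 ] [0.562 0.227 0.09 ]
[0.488 0.213 0.05 ] [0.485 0.202 0.09 ]
[0.462 0.293 0.05 ] [0.46  0.278 0.09 ]
[0.58472279 0.16199043 0.14      ] (array([  1.1, 154.6, -64.2]), array([-0.29,  0.02, -0.09]))
[0.58472279 0.16199043 0.0825    ] (array([ 58.6, 154.5, -64.2]), array([-0.29,  0.02, -0.09]))
```

View pics/side2.png

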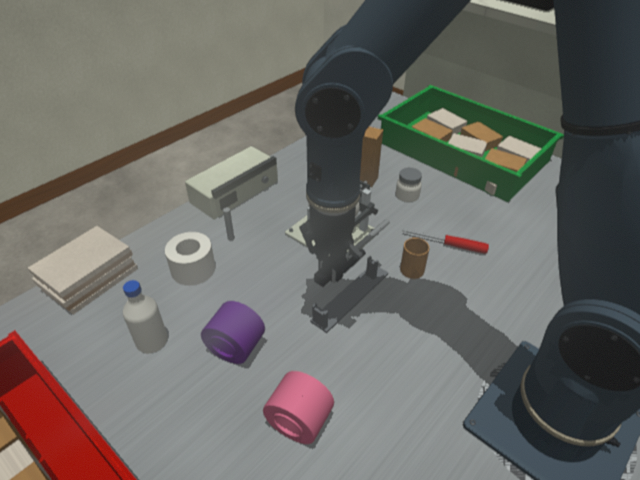

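Emit:
move_arm(
  linear=[
    [0, 3, -15],
    [0, 10, -32],
    [0, 25, -48],
    [0, 45, -58],
    [0, 70, -63],
    [0, 95, -64],
    [0, 120, -64],
    [0, 140, -64],
    [1, 151, -64],
    [1, 154.5, -64],
    [1, 154.5, -64],
    [1, 154.5, -64],
  ],
  dr=[
    [0, 0, 0],
    [0, 0, 0],
    [0, 0, 0],
    [0, 0, 0],
    [-0.1, 0, 0],
    [-0.2, 0, 0],
    [-0.3, 0, 0],
    [-0.3, 0, 0],
    [-0.3, 0, -0.1],
    [-0.3, 0, -0.1],
    [-0.3, 0, -0.1],
    [-0.3, 0, -0.1],
  ],
  claw=[0, 0, 0, 0, 0, 0, 0, 0, 0, 0, 0, 0],
)

```text
clock: 5.97
tool_pos: [0.5831, 0.1618, 0.1387]
tool_rot: [1.177, 1.23, -1.182]
contact_force: [-0.4, 0.4, -2.5]
opening: 0.0208
```

Run:
```python
from h import *
from workcell import robot
for n in ("side","top"):
    p=robot.get_image(n); cv2.imwrite(f"pics/{n}3.png",p["frame"][:,:,::-1])
    for nm in ["axle_tip","axle_collar"]:
        for d in robot.tip_of(p,nm)[:2]: print(n,nm,round(d["confidence"],2),np.round(R[n].T@(np.array(d["at"])-T[n]),4))
a=cv2.imread("pics/top3.png"); b=cv2.imread("pics/side3.png")
cv2.imwrite("pics/c3.png",np.hstack([cv2.resize(a[150:270,220:340],(400,400),interpolation=2),cv2.resize(b[160:280,240:360],(400,400),interpolation=2)]))
st=robot.get_state(); print(st["clock"],st["tool_pos"],st["contact_force"],st["ft_torque"],Ro.from_rotvec(st["tool_rot"]).as_matrix().round(4))
```

```text
side axle_tip 0.56 [ 0.5912 -0.0248  0.1368]
side axle_collar 0.83 [0.5852 0.1195 0.1406]
top axle_tip 0.87 [ 0.5917 -0.0193  0.138 ]
6.2667 [0.58397394 0.16182408 0.13986091] [ 0.77196435  0.54879666 -1.40320229] [ 0.02977461 -0.00011565  0.02816176] [[-1.000e-03  9.992e-01  4.080e-02]
 [-6.000e-04  4.080e-02 -9.992e-01]
 [-1.000e+00 -1.000e-03  5.000e-04]]
```

View pics/c3.png

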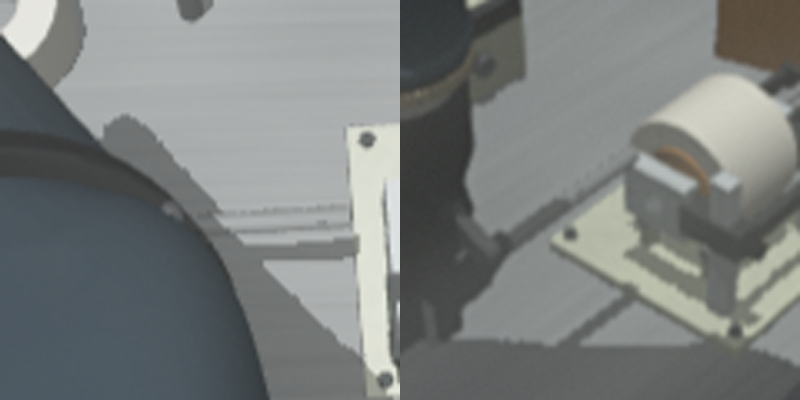

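Run:
```python
from h import *
a=cv2.imread("pics/top3.png"); b=cv2.imread("pics/side3.png")
g=np.array([.5840,.1618,.1405])
for l in (35,41,100,181):
    X=g+rz(.0395)@[0,-l/1e3,0]; print(l,proj("top",X).round(1),proj("side",X).round(1), proj("side",X+[0,0,.006]).round(1),proj("side",X-[0,0,.006]).round(1))
cv2.imwrite("pics/c3b.png",np.vstack([cv2.resize(a[195:235,260:360],(800,320),interpolation=2)]))
cv2.imwrite("pics/c3c.png",cv2.resize(b[190:265,250:350],(800,600),interpolation=2))
```

```text
35 [[240.4 218.6]] [[260.  241.1]] [[259.8 238.8]] [[260.3 243.3]]
41 [[243.8 218.4]] [[262.2 239.5]] [[262.  237.2]] [[262.5 241.7]]
100 [[277.9 216.2]] [[283.1 224.3]] [[283. 222.]] [[283.2 226.5]]
181 [[324.4 213.3]] [[309.6 205. ]] [[309.5 202.8]] [[309.6 207.2]]
```

View pics/c3b.png

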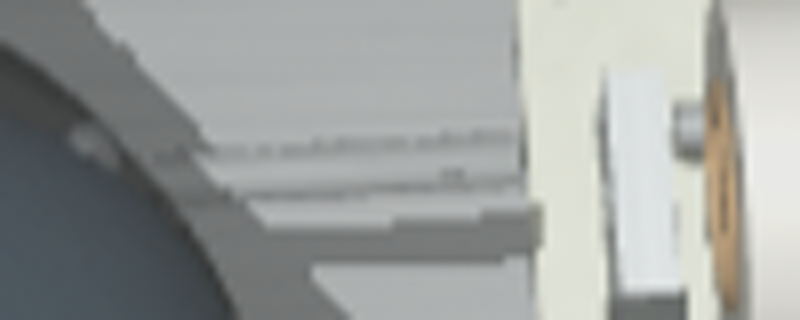

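View pics/c3c.png

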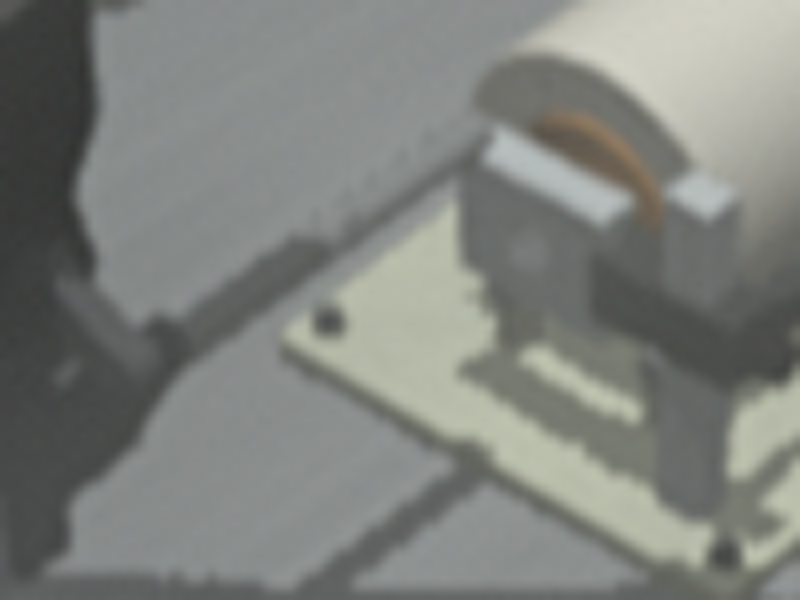

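Emit:
move_arm(
  linear=[
    [5, 0, 0],
    [15, 0, 1],
    [28, 0, 2],
    [42, 0, 4],
    [52, 0, 6],
    [57, 0, 8],
    [57.5, 0, 8],
    [57.5, 0, 8],
    [57.5, 0, 8],
  ],
  dr=[
    [0, 0, 0],
    [0, 0, 0],
    [0, 0, 0],
    [0, 0, 0],
    [0, 0, 0],
    [0, 0, 0],
    [0, 0, 0],
    [0, 0, 0],
    [0, 0, 0],
  ],
  claw=[0, 0, 0, 0, 0, 0, 0, 0, 0],
)

```text
clock: 7.02
tool_pos: [0.5846, 0.1541, 0.0829]
tool_rot: [1.179, 1.228, -1.179]
contact_force: [-0.1, 0.3, -2.1]
opening: 0.0202
```

```bash
cat > look.py <<'E'
import sys
from h import *
from workcell import robot
k=sys.argv[1]
for n in ("side","top"):
    p=robot.get_image(n); cv2.imwrite(f"pics/{n}{k}.png",p["frame"][:,:,::-1])
a=cv2.imread(f"pics/top{k}.png"); b=cv2.imread(f"pics/side{k}.png")
cv2.imwrite(f"pics/c{k}t.png",cv2.resize(a[195:245,270:370],(800,400),interpolation=2))
cv2.imwrite(f"pics/c{k}s.png",cv2.resize(b[190:265,250:350],(800,600),interpolation=2))
st=robot.get_state(); print(st["clock"],st["tool_pos"],st["contact_force"],st["ft_torque"],Ro.from_rotvec(st["tool_rot"]).as_matrix().round(4))
E
python3 look.py 4
```

```text
7.1167 [0.58463445 0.15409767 0.08305333] [ 0.11151846 -0.25857643 -2.82041733] [0.07292341 0.00768085 0.03453901] [[ 2.000e-04  9.992e-01  4.090e-02]
 [-1.000e-04  4.090e-02 -9.992e-01]
 [-1.000e+00  1.000e-04  1.000e-04]]
```

View pics/c4t.png

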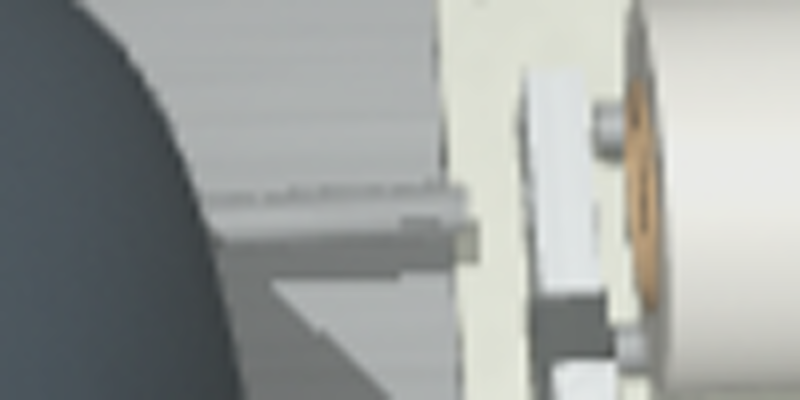

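View pics/c4s.png

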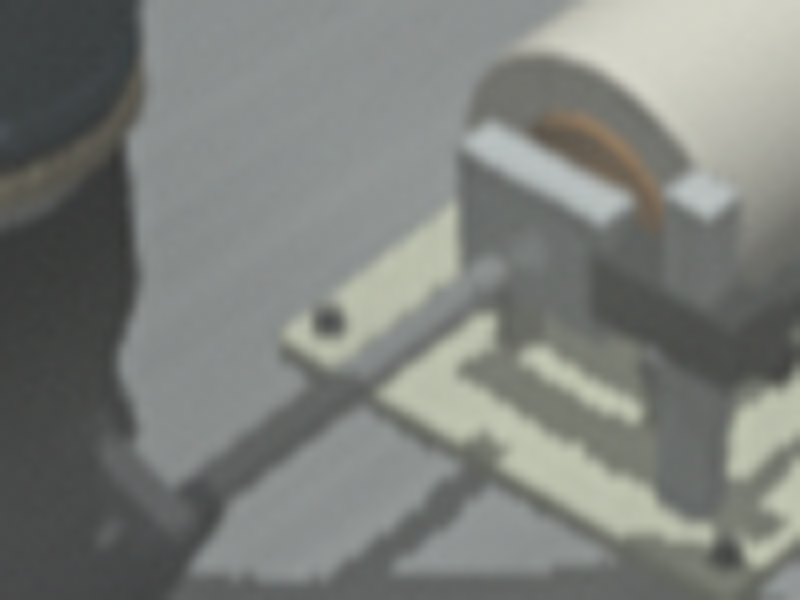

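Run:
```python
from h import *
for k,cols in (("3",(296,304,312,320)),("4",(300,308,316,322,326,328,330))):
    a=cv2.imread(f"pics/top{k}.png").astype(int)
    print(k)
    for c in cols: print(c,a[206:236,c,1].tolist())
a=cv2.imread(f"pics/top4.png").astype(int)
print([a[r,320:342,1].tolist() for r in (219,221,223,225,227)])
for z,y0 in ((.1045,.059),(.0825,.059),(.0825,.073)):
  for dx in (-.026,-.006,0,.006,.026):
    X=np.array([.5947,-.0996,0])+rz(.0395)@[dx,y0,z]; print(z,y0,dx,proj("top",X).round(1),proj("side",X).round(1))
g=np.array([.5846,.1541,.083])
for l in (100,150,181):
  for dx in (-.006,0,.006):
    X=g+rz(.0409)@[dx,-l/1e3,0]; print("rod",l,dx,proj("top",X).round(1),proj("side",X).round(1))
```

```text
3
296 [177, 176, 176, 174, 174, 177, 176, 154, 155, 174, 179, 171, 156, 137, 164, 177, 177, 145, 119, 119, 119, 118, 118, 117, 118, 118, 118, 117, 117, 117]
304 [178, 177, 177, 175, 176, 178, 161, 154, 165, 175, 177, 167, 149, 151, 172, 178, 179, 147, 121, 121, 121, 120, 162, 175, 176, 177, 177, 176, 174, 143]
312 [178, 178, 176, 175, 178, 179, 156, 156, 172, 176, 173, 161, 142, 166, 178, 179, 148, 122, 123, 122, 121, 120, 163, 176, 177, 178, 177, 177, 177, 177]
320 [177, 176, 177, 175, 178, 161, 154, 165, 174, 177, 168, 154, 154, 172, 179, 152, 126, 123, 124, 123, 122, 121, 163, 176, 178, 177, 177, 177, 179, 178]
4
300 [177, 176, 176, 175, 175, 178, 178, 177, 175, 173, 173, 174, 174, 156, 158, 174, 180, 171, 155, 126, 116, 119, 119, 118, 118, 119, 117, 118, 118, 118]
308 [178, 178, 177, 175, 177, 179, 179, 178, 175, 174, 174, 175, 165, 154, 162, 177, 179, 166, 142, 125, 121, 120, 119, 119, 163, 177, 177, 176, 175, 143]
316 [177, 178, 177, 176, 179, 180, 179, 179, 176, 174, 175, 176, 156, 157, 171, 176, 172, 160, 130, 120, 122, 121, 121, 120, 165, 178, 178, 178, 179, 178]
322 [177, 1
[... 1633 characters left out ...]
.059 0.026 [[334.3 205.9]] [[307.3 215.8]]
0.0825 0.073 -0.026 [[328.8 233.4]] [[321.1 229. ]]
0.0825 0.073 -0.006 [[328.1 222.9]] [[314.1 225.1]]
0.0825 0.073 0 [[327.9 219.8]] [[312.  223.9]]
0.0825 0.073 0.006 [[327.7 216.7]] [[309.9 222.7]]
0.0825 0.073 0.026 [[326.9 206.3]] [[303.1 218.9]]
rod 100 -0.006 [[284.9 225.6]] [[288.9 244.2]]
rod 100 0 [[284.7 222.5]] [[286.8 243. ]]
rod 100 0.006 [[284.5 219.3]] [[284.7 241.7]]
rod 150 -0.006 [[311.6 223.9]] [[304.7 232.1]]
rod 150 0 [[311.4 220.7]] [[302.6 230.8]]
rod 150 0.006 [[311.2 217.6]] [[300.5 229.7]]
rod 181 -0.006 [[328.2 222.8]] [[314.  224.8]]
rod 181 0 [[327.9 219.7]] [[312.  223.7]]
rod 181 0.006 [[327.7 216.5]] [[309.9 222.5]]
```

Emit:
move_arm(
  linear=[
    [0, 0, 2],
    [0, 0, 5],
    [0, 0, 8],
    [0, 0, 10],
    [0, 0, 11],
    [0, 0, 12],
    [0, 0, 12.5],
  ],
  dr=[
    [0, 0, 0],
    [0, 0, 0],
    [0, 0, 0],
    [0, 0, 0],
    [0, 0, 0],
    [0, 0, 0],
    [0, 0, 0],
  ],
  claw=[0, 0, 0, 0, 0, 0, 0],
)

```text
clock: 7.7
tool_pos: [0.5852, 0.1414, 0.083]
tool_rot: [1.179, 1.228, -1.179]
contact_force: [-0.1, 0.1, -2.0]
opening: 0.0208
```

```bash
python3 look.py 5
```

```text
7.8 [0.58516849 0.1415783  0.08305762] [-0.8176228   0.47378427 -1.72637327] [0.0566857  0.04871712 0.03968753] [[ 2.000e-04  9.992e-01  4.070e-02]
 [-1.000e-04  4.070e-02 -9.992e-01]
 [-1.000e+00  2.000e-04  1.000e-04]]
```

View pics/c5s.png

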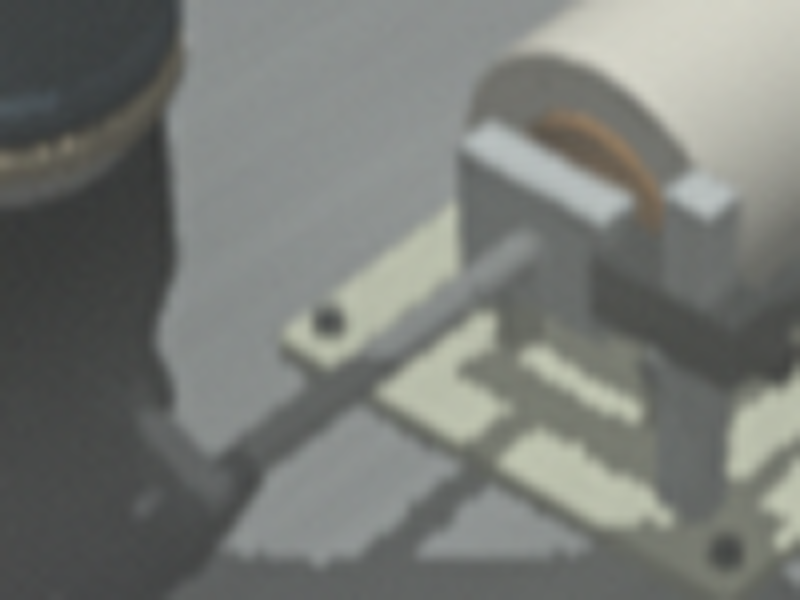

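View pics/c5t.png

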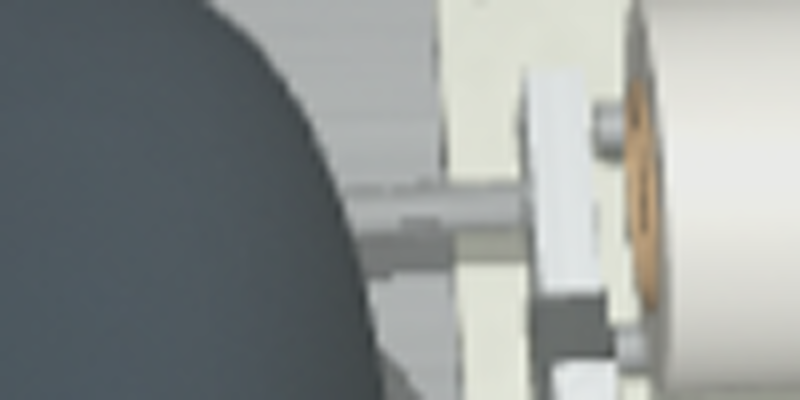

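Emit:
move_arm(
  linear=[
    [0, 0, 1],
    [0, 0, 1.7],
    [0, 0, 2.4],
    [0, 0, 3],
  ],
  dr=[
    [0, 0, 0],
    [0, 0, 0],
    [0, 0, 0],
    [0, 0, 0],
  ],
  claw=[0, 0, 0, 0],
)

```text
clock: 8.13
tool_pos: [0.5853, 0.1385, 0.083]
tool_rot: [1.179, 1.228, -1.179]
contact_force: [-0.2, 0.1, -1.6]
opening: 0.0206
```

```bash
cat > st.py <<'E'
from h import *
from workcell import robot
st=robot.get_state(); S=np.array([.5952,-.0998,0]);M=Ro.from_rotvec(st["tool_rot"]).as_matrix()
g=rz(.04).T@(st["tool_pos"]-S)*1e3
print(round(st["clock"],2),"grip in stand mm",g.round(1),"tip y",round(g[1]-181,1),"F",st["contact_force"].round(1),"M",st["ft_torque"].round(2),"open",round(st["opening"],4)); print(M.round(4)[:,1:].T,st["joint_pos"].round(2))
E
python3 st.py
```

```text
8.13 grip in stand mm [ -0.4 238.5  83. ] tip y 57.5 F [-0.2  0.1 -1.6] M [ 0.09 -0.02  0.03] open 0.0206
[[ 9.992e-01  4.080e-02  1.000e-04]
 [ 4.080e-02 -9.992e-01  1.000e-04]] [-0.07  0.67 -0.38  1.81  0.36  0.73 -0.61]
```

Emit:
move_arm(
  linear=[
    [0, 0, 0.7],
    [0, 0, 1.4],
    [0, 0, 2.1],
    [0, 0, 2.8],
  ],
  dr=[
    [0, 0, 0],
    [0, 0, 0],
    [0, 0, 0],
    [0, 0, 0],
  ],
  claw=[0, 0, 0, 0],
)

```text
clock: 8.47
tool_pos: [0.5854, 0.1357, 0.083]
tool_rot: [1.179, 1.228, -1.179]
contact_force: [-0.6, -0.4, -1.6]
opening: 0.0207
```

```bash
python3 st.py
```

```text
8.47 grip in stand mm [ -0.4 235.7  83. ] tip y 54.7 F [-0.6 -0.4 -1.6] M [ 0.06 -0.01 -0.  ] open 0.0207
[[ 9.992e-01  4.080e-02  1.000e-04]
 [ 4.080e-02 -9.992e-01  1.000e-04]] [-0.06  0.67 -0.38  1.81  0.36  0.72 -0.61]
```

Emit:
move_arm(
  linear=[
    [0, 0, 0.8],
    [0, 0, 1.6],
    [0, 0, 2.4],
    [0, 0, 3.2],
    [0, 0, 4],
  ],
  dr=[
    [0, 0, 0],
    [0, 0, 0],
    [0, 0, 0],
    [0, 0, 0],
    [0, 0, 0],
  ],
  claw=[0, 0, 0, 0, 0],
)

```text
clock: 8.88
tool_pos: [0.5855, 0.1316, 0.083]
tool_rot: [1.179, 1.228, -1.179]
contact_force: [0.4, 0.0, -2.1]
opening: 0.0208
```

```bash
python3 st.py; python3 look.py 6
```

```text
8.88 grip in stand mm [ -0.4 231.6  83. ] tip y 50.6 F [ 0.4  0.  -2.1] M [0.07 0.01 0.04] open 0.0208
[[ 9.992e-01  4.090e-02  1.000e-04]
 [ 4.090e-02 -9.992e-01  1.000e-04]] [-0.06  0.67 -0.39  1.81  0.36  0.72 -0.6 ]
8.9833 [0.58556659 0.1313886  0.08301065] [ 0.47213901 -1.25961598 -1.51313564] [ 0.0540707  -0.00624431 -0.02218974] [[ 1.000e-04  9.992e-01  4.060e-02]
 [-3.000e-04  4.060e-02 -9.992e-01]
 [-1.000e+00  1.000e-04  3.000e-04]]
```

View pics/c6s.png

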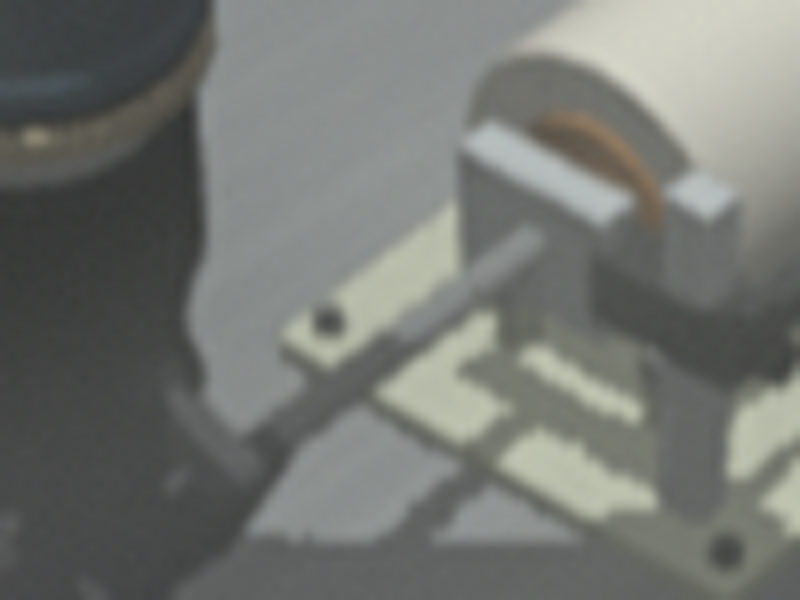

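Emit:
move_arm(
  linear=[
    [0, 0, 1],
    [0, 0, 2],
    [0, 0, 3],
    [0, 0, 4],
    [0, 0, 5],
    [0, 0, 6],
    [0, 0, 7],
    [0, 0, 8],
  ],
  dr=[
    [0, 0, 0],
    [0, 0, 0],
    [0, 0, 0],
    [0, 0, 0],
    [0, 0, 0],
    [0, 0, 0],
    [0, 0, 0],
    [0, 0, 0],
  ],
  claw=[0, 0, 0, 0, 0, 0, 0, 0],
)

```text
clock: 9.65
tool_pos: [0.5859, 0.1233, 0.083]
tool_rot: [1.179, 1.228, -1.179]
contact_force: [-0.5, -0.2, -1.8]
opening: 0.0207
```

```bash
python3 st.py
```

```text
9.65 grip in stand mm [ -0.4 223.3  83. ] tip y 42.3 F [-0.5 -0.2 -1.8] M [ 0.07  0.01 -0.03] open 0.0207
[[ 9.992e-01  4.060e-02  1.000e-04]
 [ 4.060e-02 -9.992e-01  3.000e-04]] [-0.04  0.67 -0.39  1.82  0.36  0.72 -0.59]
```

Emit:
move_arm(
  linear=[
    [0, 0, 1.5],
    [0, 0, 3],
    [0, 0, 4.5],
    [0, 0, 6],
    [0, 0, 7.5],
    [0, 0, 9],
    [0, 0, 10.5],
    [0, 0, 12],
    [0, 0, 13.5],
    [0, 0, 15],
  ],
  dr=[
    [0, 0, 0],
    [0, 0, 0],
    [0, 0, 0],
    [0, 0, 0],
    [0, 0, 0],
    [0, 0, 0],
    [0, 0, 0],
    [0, 0, 0],
    [0, 0, 0],
    [0, 0, 0],
  ],
  claw=[0, 0, 0, 0, 0, 0, 0, 0, 0, 0],
)

```text
clock: 10.48
tool_pos: [0.5865, 0.1082, 0.083]
tool_rot: [1.179, 1.228, -1.179]
contact_force: [0.2, 0.4, -1.8]
opening: 0.0208
```

```bash
python3 st.py
```

```text
10.48 grip in stand mm [ -0.4 208.1  83. ] tip y 27.1 F [ 0.2  0.4 -1.8] M [ 0.04 -0.03 -0.  ] open 0.0208
[[ 9.992e-01  4.050e-02  1.000e-04]
 [ 4.050e-02 -9.992e-01  2.000e-04]] [-0.02  0.67 -0.39  1.82  0.36  0.72 -0.57]
```

Emit:
move_arm(
  linear=[
    [-0.4, 0, 0],
    [-0.8, 0, 0],
    [-1.2, 0, 0],
    [-1.2, 0, 0],
  ],
  dr=[
    [0, 0, 0],
    [0, 0, 0],
    [0, 0, 0],
    [0, 0, 0],
  ],
  claw=[0, 0, 0, 0],
)

```text
clock: 10.82
tool_pos: [0.5865, 0.1082, 0.0843]
tool_rot: [1.179, 1.228, -1.179]
contact_force: [0.6, 0.2, -3.9]
opening: 0.0205
```

```bash
python3 st.py
```

```text
10.82 grip in stand mm [ -0.4 208.2  84.3] tip y 27.2 F [ 0.6  0.2 -3.9] M [ 0.08 -0.09  0.03] open 0.0205
[[ 9.992e-01  4.060e-02  1.000e-04]
 [ 4.060e-02 -9.992e-01  2.000e-04]] [-0.02  0.67 -0.39  1.82  0.36  0.72 -0.56]
```

Emit:
move_arm(
  linear=[
    [0.6, 0, 0],
    [1.2, 0, 0],
    [1.7, 0, 0],
    [2.1, 0, 0],
    [2.5, 0, 0],
    [2.5, 0, 0],
  ],
  dr=[
    [0, 0, 0],
    [0, 0, 0],
    [0, 0, 0],
    [0, 0, 0],
    [0, 0, 0],
    [0, 0, 0],
  ],
  claw=[0, 0, 0, 0, 0, 0],
)

```text
clock: 11.32
tool_pos: [0.5865, 0.1082, 0.0817]
tool_rot: [1.179, 1.228, -1.179]
contact_force: [0.7, -0.8, -2.6]
opening: 0.0207
```

```bash
python3 st.py
```

```text
11.32 grip in stand mm [ -0.4 208.2  81.7] tip y 27.2 F [ 0.7 -0.8 -2.6] M [-0.02 -0.01 -0.01] open 0.0207
[[ 9.992e-01  4.070e-02 -0.000e+00]
 [ 4.070e-02 -9.992e-01  2.000e-04]] [-0.02  0.67 -0.39  1.83  0.37  0.72 -0.57]
```

Emit:
move_arm(
  linear=[
    [0.3, 0, 0],
    [0.7, 0, 0],
    [0.7, 0, 0],
  ],
  dr=[
    [0, 0, 0],
    [0, 0, 0],
    [0, 0, 0],
  ],
  claw=[0, 0, 0],
)

```text
clock: 11.57
tool_pos: [0.5865, 0.1083, 0.0809]
tool_rot: [1.179, 1.228, -1.179]
contact_force: [-0.0, -0.4, -1.5]
opening: 0.0207
```

```bash
python3 st.py;python3 -c "
from workcell import robot
for i in range(1): print(robot.get_state()['contact_force'])"
```

```text
11.57 grip in stand mm [ -0.4 208.2  80.9] tip y 27.2 F [-0.  -0.4 -1.5] M [ 0.05 -0.03  0.03] open 0.0207
[[ 9.992e-01  4.080e-02  0.000e+00]
 [ 4.080e-02 -9.992e-01  2.000e-04]] [-0.02  0.67 -0.39  1.83  0.37  0.71 -0.57]
[-0.03756183 -0.43373263 -1.50923384]
```

Still free downward; go on until contact.

Emit:
move_arm(
  linear=[
    [0.3, 0, 0],
    [0.6, 0, 0],
    [0.6, 0, 0],
  ],
  dr=[
    [0, 0, 0],
    [0, 0, 0],
    [0, 0, 0],
  ],
  claw=[0, 0, 0],
)

```text
clock: 11.82
tool_pos: [0.5865, 0.1083, 0.0804]
tool_rot: [1.179, 1.228, -1.179]
contact_force: [-0.4, 0.5, 0.1]
opening: 0.0207
```

```bash
python3 st.py
```

```text
11.82 grip in stand mm [ -0.3 208.3  80.4] tip y 27.3 F [-0.4  0.5  0.1] M [-0.14 -0.   -0.03] open 0.0207
[[ 9.992e-01  4.080e-02  1.000e-04]
 [ 4.080e-02 -9.992e-01  2.000e-04]] [-0.02  0.67 -0.39  1.83  0.37  0.71 -0.57]
```

Emit:
move_arm(
  linear=[
    [-0.8, 0, 0],
    [-1.6, 0, 0],
    [-1.6, 0.5, 0],
    [-1.6, 1, 0],
    [-1.6, 1.3, 0],
    [-1.6, 1.3, 0],
  ],
  dr=[
    [0, 0, 0],
    [0, 0, 0],
    [0, 0, 0],
    [0, 0, 0],
    [0, 0, 0],
    [0, 0, 0],
  ],
  claw=[0, 0, 0, 0, 0, 0],
)

```text
clock: 12.32
tool_pos: [0.5879, 0.1083, 0.0819]
tool_rot: [1.179, 1.228, -1.179]
contact_force: [0.1, 0.3, -2.7]
opening: 0.021
```

```bash
python3 st.py
```

```text
12.32 grip in stand mm [  1.  208.2  81.9] tip y 27.2 F [ 0.1  0.3 -2.7] M [ 0.06 -0.02 -0.04] open 0.021
[[ 9.992e-01  4.070e-02  1.000e-04]
 [ 4.070e-02 -9.992e-01  2.000e-04]] [-0.02  0.67 -0.39  1.82  0.37  0.72 -0.57]
```

Emit:
move_arm(
  linear=[
    [0, 0.4, 0],
    [0, 0.8, 0],
    [0, 0.8, 0],
  ],
  dr=[
    [0, 0, 0],
    [0, 0, 0],
    [0, 0, 0],
  ],
  claw=[0, 0, 0],
)

```text
clock: 12.57
tool_pos: [0.5886, 0.1083, 0.0818]
tool_rot: [1.179, 1.228, -1.18]
contact_force: [-0.1, 0.4, -2.9]
opening: 0.0209
```

```bash
python3 st.py
```

```text
12.57 grip in stand mm [  1.7 208.2  81.8] tip y 27.2 F [-0.1  0.4 -2.9] M [ 0.08  0.13 -0.07] open 0.0209
[[ 9.992e-01  4.050e-02 -2.000e-04]
 [ 4.050e-02 -9.992e-01  2.000e-04]] [-0.02  0.67 -0.39  1.82  0.37  0.72 -0.56]
```

Emit:
move_arm(
  linear=[
    [0, 0.3, 0],
    [0, 0.6, 0],
    [0, 0.6, 0],
  ],
  dr=[
    [0, 0, 0],
    [0, 0, 0],
    [0, 0, 0],
  ],
  claw=[0, 0, 0],
)

```text
clock: 12.82
tool_pos: [0.5889, 0.1083, 0.0818]
tool_rot: [1.179, 1.228, -1.18]
contact_force: [-2.0, -0.2, -0.6]
opening: 0.0208
```

```bash
python3 st.py
```

```text
12.82 grip in stand mm [  2.1 208.2  81.8] tip y 27.2 F [-2.  -0.2 -0.6] M [ 0.04  0.34 -0.27] open 0.0208
[[ 9.992e-01  4.040e-02 -8.000e-04]
 [ 4.040e-02 -9.992e-01  3.000e-04]] [-0.02  0.67 -0.39  1.82  0.37  0.72 -0.56]
```

Emit:
move_arm(
  linear=[
    [0, -0.7, 0],
    [0, -1.4, 0],
    [0, -1.4, 1.5],
    [0, -1.4, 3],
    [0, -1.4, 5],
    [0, -1.4, 7],
    [0, -1.4, 9],
    [0, -1.4, 11],
    [0, -1.4, 13],
    [0, -1.4, 15],
    [0, -1.4, 17],
    [0, -1.4, 19],
    [0, -1.4, 21],
    [0, -1.4, 23],
    [0, -1.4, 25],
  ],
  dr=[
    [0, 0, 0],
    [0, 0, 0],
    [0, 0, 0],
    [0, 0, 0],
    [0, 0, 0],
    [0, 0, 0],
    [0, 0, 0],
    [0, 0, 0],
    [0, 0, 0],
    [0, 0, 0],
    [0, 0, 0],
    [0, 0, 0],
    [0, 0, 0],
    [0, 0, 0],
    [0, 0, 0],
  ],
  claw=[0, 0, 0, 0, 0, 0, 0, 0, 0, 0, 0, 0, 0, 0, 0],
)

```text
clock: 14.07
tool_pos: [0.5885, 0.0831, 0.0817]
tool_rot: [1.179, 1.228, -1.18]
contact_force: [-0.9, -0.5, -2.6]
opening: 0.0205
```

```bash
python3 st.py
```

```text
14.07 grip in stand mm [  0.6 183.   81.7] tip y 2.0 F [-0.9 -0.5 -2.6] M [ 0.08 -0.    0.03] open 0.0205
[[ 9.992e-01  4.030e-02 -9.000e-04]
 [ 4.030e-02 -9.992e-01  3.000e-04]] [ 0.03  0.67 -0.39  1.83  0.37  0.71 -0.53]
```

Emit:
move_arm(
  linear=[
    [0, 0, 2],
    [0, 0, 4],
    [0, 0, 7],
    [0, 0, 10],
    [0, 0, 13],
    [0, 0, 16],
    [0, 0, 19],
    [0, 0, 22],
    [0, 0, 25],
    [0, 0, 28],
    [0, 0, 31],
    [0, 0, 33],
    [0, 0, 35],
    [0, 0, 37],
  ],
  dr=[
    [0, 0, 0],
    [0, 0, 0],
    [0, 0, 0],
    [0, 0, 0],
    [0, 0, 0],
    [0, 0, 0],
    [0, 0, 0],
    [0, 0, 0],
    [0, 0, 0],
    [0, 0, 0],
    [0, 0, 0],
    [0, 0, 0],
    [0, 0, 0],
    [0, 0, 0],
  ],
  claw=[0, 0, 0, 0, 0, 0, 0, 0, 0, 0, 0, 0, 0, 0],
)

```text
clock: 15.23
tool_pos: [0.59, 0.046, 0.0818]
tool_rot: [1.179, 1.228, -1.18]
contact_force: [0.4, 0.0, -3.0]
opening: 0.0207
```

```bash
python3 st.py; python3 look.py 7
```

```text
15.23 grip in stand mm [  0.7 145.9  81.8] tip y -35.1 F [ 0.4  0.  -3. ] M [-0.02  0.02 -0.  ] open 0.0207
[[ 9.992e-01  4.040e-02 -8.000e-04]
 [ 4.040e-02 -9.992e-01  2.000e-04]] [ 0.09  0.67 -0.39  1.84  0.37  0.71 -0.47]
15.3333 [0.59003489 0.04568462 0.08173284] [-0.22948518  0.07894985 -1.91054371] [ 0.04464951 -0.0118927   0.01304478] [[-9.000e-04  9.992e-01  3.990e-02]
 [-5.000e-04  3.990e-02 -9.992e-01]
 [-1.000e+00 -9.000e-04  5.000e-04]]
```

View pics/c7s.png

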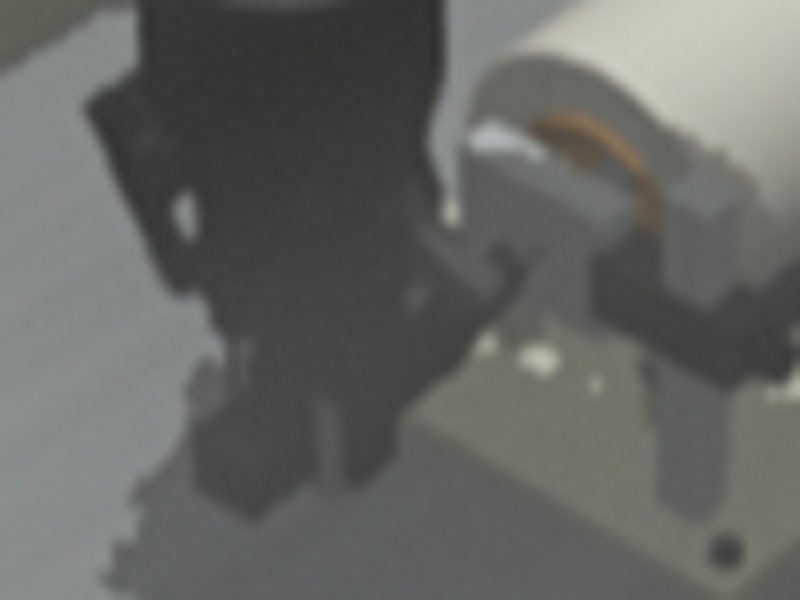

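View pics/top7.png

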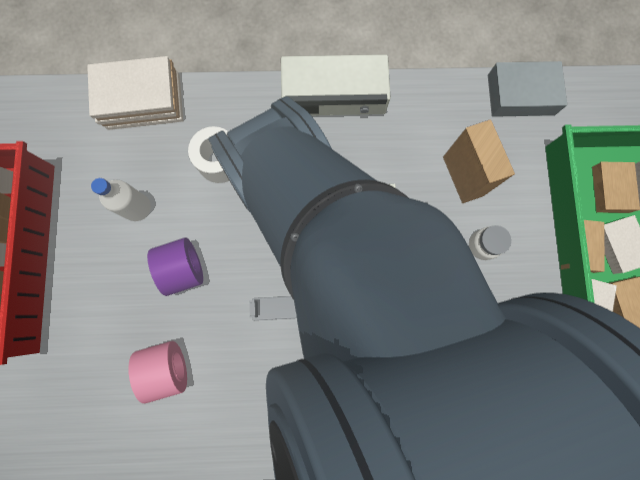

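Emit:
move_arm(
  linear=[
    [0, 0, 1],
    [0, 0, 2],
    [0, 0, 3],
    [0, 0, 4],
    [0, 0, 5],
    [0, 0, 6],
    [0, 0, 7],
    [0, 0, 8],
  ],
  dr=[
    [0, 0, 0],
    [0, 0, 0],
    [0, 0, 0],
    [0, 0, 0],
    [0, 0, 0],
    [0, 0, 0],
    [0, 0, 0],
    [0, 0, 0],
  ],
  claw=[0, 0, 0, 0, 0, 0, 0, 0],
)

```text
clock: 16.0
tool_pos: [0.5904, 0.0376, 0.0818]
tool_rot: [1.179, 1.228, -1.181]
contact_force: [-1.0, 0.6, -3.1]
opening: 0.0207
```

Emit:
move_arm(
  linear=[
    [0, 0, 0.7],
    [0, 0, 1.4],
    [0, 0, 2.1],
    [0, 0, 2.8],
    [0, 0, 3.5],
  ],
  dr=[
    [0, 0, 0],
    [0, 0, 0],
    [0, 0, 0],
    [0, 0, 0],
    [0, 0, 0],
  ],
  claw=[0, 0, 0, 0, 0],
)

```text
clock: 16.42
tool_pos: [0.5905, 0.0341, 0.0818]
tool_rot: [1.179, 1.228, -1.181]
contact_force: [-0.1, -0.1, -2.3]
opening: 0.0207
```

```bash
python3 st.py
```

```text
16.42 grip in stand mm [  0.7 133.9  81.8] tip y -47.1 F [-0.1 -0.1 -2.3] M [0.01 0.06 0.04] open 0.0207
[[ 9.992e-01  3.990e-02 -8.000e-04]
 [ 3.990e-02 -9.992e-01  5.000e-04]] [ 0.11  0.67 -0.4   1.84  0.37  0.71 -0.45]
```

Emit:
move_arm(
  linear=[
    [0, 0, 0.7],
    [0, 0, 1.4],
    [0, 0, 2.1],
    [0, 0, 2.8],
    [0, 0, 3.5],
    [0, 0, 4.2],
  ],
  dr=[
    [0, 0, 0],
    [0, 0, 0],
    [0, 0, 0],
    [0, 0, 0],
    [0, 0, 0],
    [0, 0, 0],
  ],
  claw=[0, 0, 0, 0, 0, 0],
)

```text
clock: 16.92
tool_pos: [0.5907, 0.0298, 0.0817]
tool_rot: [1.179, 1.228, -1.181]
contact_force: [0.1, -1.1, -1.7]
opening: 0.0206
```

```bash
python3 st.py
```

```text
16.92 grip in stand mm [  0.7 129.7  81.7] tip y -51.3 F [ 0.1 -1.1 -1.7] M [-0.02 -0.03 -0.  ] open 0.0206
[[ 9.992e-01  4.000e-02 -9.000e-04]
 [ 4.000e-02 -9.992e-01  5.000e-04]] [ 0.12  0.67 -0.4   1.84  0.37  0.71 -0.45]
```

Emit:
move_arm(
  linear=[
    [0, 0, 1],
    [0, 0, 2],
    [0, 0, 3],
    [0, 0, 4],
    [0, 0, 5],
    [0, 0, 6],
    [0, 0, 7],
  ],
  dr=[
    [0, 0, 0],
    [0, 0, 0],
    [0, 0, 0],
    [0, 0, 0],
    [0, 0, 0],
    [0, 0, 0],
    [0, 0, 0],
  ],
  claw=[0, 0, 0, 0, 0, 0, 0],
)

```text
clock: 17.5
tool_pos: [0.591, 0.0227, 0.0818]
tool_rot: [1.179, 1.228, -1.181]
contact_force: [0.3, -0.9, -2.8]
opening: 0.0209
```

```bash
python3 st.py
```

```text
17.5 grip in stand mm [  0.7 122.6  81.8] tip y -58.4 F [ 0.3 -0.9 -2.8] M [ 0.12 -0.05  0.01] open 0.0209
[[ 9.992e-01  3.990e-02 -9.000e-04]
 [ 3.990e-02 -9.992e-01  5.000e-04]] [ 0.13  0.67 -0.4   1.84  0.38  0.71 -0.43]
```

Emit:
move_arm(
  linear=[
    [0, 0, 1],
    [0, 0, 2],
    [0, 0, 3],
    [0, 0, 4],
    [0, 0, 5],
    [0, 0, 6],
    [0, 0, 7],
    [0, 0, 8],
  ],
  dr=[
    [0, 0, 0],
    [0, 0, 0],
    [0, 0, 0],
    [0, 0, 0],
    [0, 0, 0],
    [0, 0, 0],
    [0, 0, 0],
    [0, 0, 0],
  ],
  claw=[0, 0, 0, 0, 0, 0, 0, 0],
)

```text
clock: 18.17
tool_pos: [0.5912, 0.0165, 0.0819]
tool_rot: [1.18, 1.23, -1.179]
contact_force: [-0.4, 5.5, -0.5]
opening: 0.0207
```

```bash
python3 st.py
```

```text
18.17 grip in stand mm [  0.6 116.4  81.9] tip y -64.6 F [-0.4  5.5 -0.5] M [ 1.21  0.22 -0.15] open 0.0207
[[ 9.991e-01  4.120e-02 -7.000e-04]
 [ 4.120e-02 -9.991e-01 -1.600e-03]] [ 0.15  0.67 -0.4   1.84  0.37  0.71 -0.42]
```

Emit:
move_arm(
  linear=[
    [0, 0, 2],
    [0, 0, 3],
    [0, 0, 4],
    [0, 0, 5],
    [0, 0, 6],
    [0, 0, 7],
    [0, 0, 8],
    [0, 0, 9],
    [0, 0, 10],
  ],
  dr=[
    [0, 0, 0],
    [0, 0, 0],
    [0, 0, 0],
    [0, 0, 0],
    [0, 0, 0],
    [0, 0, 0],
    [0, 0, 0],
    [0, 0, 0],
    [0, 0, 0],
  ],
  claw=[0, 0, 0, 0, 0, 0, 0, 0, 0],
)

```text
clock: 18.92
tool_pos: [0.5915, 0.0083, 0.082]
tool_rot: [1.18, 1.232, -1.177]
contact_force: [-1.3, 5.8, -1.5]
opening: 0.0211
```

```bash
python3 st.py
```

```text
18.92 grip in stand mm [  0.6 108.2  82. ] tip y -72.8 F [-1.3  5.8 -1.5] M [ 1.04  0.29 -0.19] open 0.0211
[[ 9.991e-01  4.250e-02 -6.000e-04]
 [ 4.240e-02 -9.991e-01 -3.600e-03]] [ 0.16  0.67 -0.4   1.84  0.37  0.71 -0.41]
```

Emit:
move_arm(
  linear=[
    [0, 0, 2],
    [0, 0, 3],
    [0, 0, 4],
    [0, 0, 5],
    [0, 0, 6],
    [0, 0, 7],
    [0, 0, 8],
  ],
  dr=[
    [0.1, -0.2, 0],
    [0.1, -0.3, 0],
    [0.1, -0.3, 0],
    [0.1, -0.3, 0],
    [0.1, -0.3, 0],
    [0.1, -0.3, 0],
    [0.1, -0.3, 0],
  ],
  claw=[0, 0, 0, 0, 0, 0, 0],
)

```text
clock: 19.5
tool_pos: [0.5917, 0.0022, 0.082]
tool_rot: [1.178, 1.23, -1.178]
contact_force: [-1.2, 6.4, -2.7]
opening: 0.0208
```

```bash
python3 st.py; python3 look.py 8
```

```text
19.5 grip in stand mm [  0.6 102.   82. ] tip y -79.0 F [-1.2  6.4 -2.7] M [ 1.27  0.15 -0.21] open 0.0208
[[ 9.991e-01  4.210e-02 -5.000e-04]
 [ 4.210e-02 -9.991e-01 -5.000e-04]] [ 0.17  0.67 -0.4   1.84  0.38  0.71 -0.4 ]
19.6 [0.5916939  0.00188693 0.08195832] [-0.51696928  5.62107932 -1.60190209] [ 1.14237757  0.11960904 -0.1355721 ] [[-6.000e-04  9.991e-01  4.190e-02]
 [ 2.000e-04  4.190e-02 -9.991e-01]
 [-1.000e+00 -6.000e-04 -3.000e-04]]
```

View pics/c8s.png

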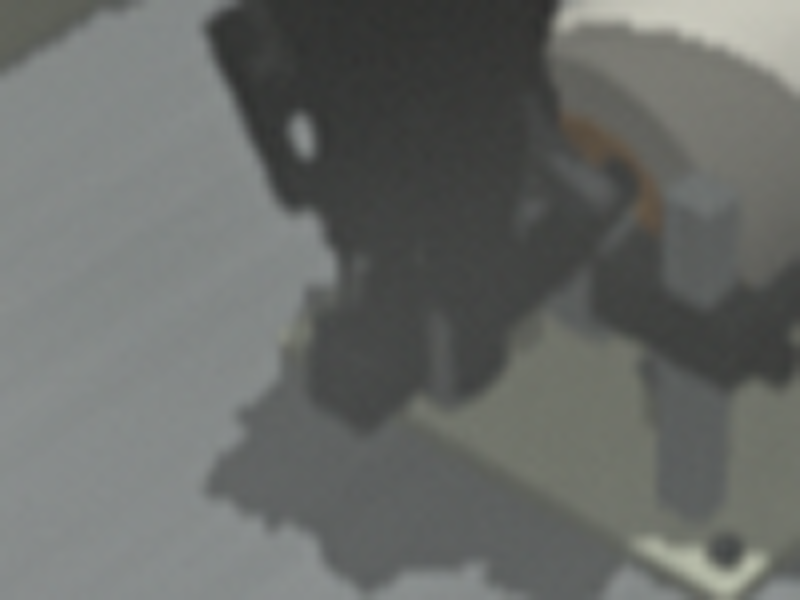

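Emit:
move_arm(
  linear=[
    [0, 0, 2],
    [0, 0, 2.6],
    [0, 0, 3.2],
    [0, 0, 3.8],
    [0, 0, 4.4],
    [0, 0, 5],
  ],
  dr=[
    [0.1, -0.1, 0],
    [0.1, -0.2, 0],
    [0.1, -0.2, 0],
    [0.1, -0.2, 0],
    [0.1, -0.2, 0],
    [0.1, -0.2, 0],
  ],
  claw=[0, 0, 0, 0, 0, 0],
)

```text
clock: 20.1
tool_pos: [0.5918, -0.0, 0.082]
tool_rot: [1.178, 1.229, -1.178]
contact_force: [-1.2, 10.8, -2.9]
opening: 0.021
```

```bash
python3 st.py
```

```text
20.1 grip in stand mm [ 0.6 99.8 82. ] tip y -81.2 F [-1.2 10.8 -2.9] M [ 2.29  0.25 -0.19] open 0.021
[[ 9.991e-01  4.220e-02 -3.000e-04]
 [ 4.220e-02 -9.991e-01 -4.000e-04]] [ 0.18  0.67 -0.4   1.84  0.38  0.71 -0.4 ]
```

Emit:
move_arm(
  linear=[
    [0, 0, 3],
    [0, 0, 4],
    [0, 0, 5],
    [0, 0, 5],
  ],
  dr=[
    [0.1, -0.1, 0],
    [0.1, -0.1, 0],
    [0.1, -0.1, 0],
    [0.1, -0.1, 0],
  ],
  claw=[0, 0, 0, 0],
)

```text
clock: 20.43
tool_pos: [0.5918, -0.0001, 0.082]
tool_rot: [1.18, 1.233, -1.175]
contact_force: [-1.6, 14.9, -3.7]
opening: 0.0206
```

```bash
python3 st.py
```

```text
20.43 grip in stand mm [ 0.6 99.8 82. ] tip y -81.2 F [-1.6 14.9 -3.7] M [ 2.92  0.38 -0.27] open 0.0206
[[ 0.999   0.0438  0.    ]
 [ 0.0438 -0.999  -0.0043]] [ 0.18  0.67 -0.4   1.84  0.38  0.71 -0.39]
```

Emit:
move_arm(
  linear=[
    [0, 0, 0],
    [0.5, 0, 0],
    [0.7, 0, 0],
    [0.7, 0, 0],
    [0.7, 0, 0],
    [0.7, 0, 0],
    [0.7, 0, 0],
    [0.7, 0, 0],
    [0.7, 0, 0],
  ],
  dr=[
    [0, -0.2, 0],
    [0, -0.2, 0],
    [0, -0.2, 0],
    [0, -0.2, 0],
    [0, -0.2, 0],
    [0, -0.2, 0],
    [0, -0.2, 0],
    [0, -0.2, 0],
    [0, -0.2, 0],
  ],
  claw=[0, 0, 0, 0.3, 0.5, 0.8, 0.8, 0.8, 0.8],
)

```text
clock: 21.18
tool_pos: [0.5918, -0.0003, 0.0814]
tool_rot: [1.177, 1.23, -1.176]
contact_force: [0.5, -0.3, -0.2]
opening: 0.0682
```

```bash
python3 st.py
```

```text
21.18 grip in stand mm [ 0.6 99.6 81.4] tip y -81.4 F [ 0.5 -0.3 -0.2] M [-0.01 -0.03 -0.01] open 0.0682
[[ 9.99e-01  4.38e-02  1.00e-04]
 [ 4.38e-02 -9.99e-01 -7.00e-04]] [ 0.18  0.67 -0.4   1.84  0.38  0.71 -0.39]
```

Retreat straight up, then back to the left/robot side for a clear view.

Emit:
move_arm(
  linear=[
    [-5, 0, 0],
    [-20, 0, 0],
    [-45, 0, 0],
    [-75, 0, 0],
    [-110, 0, 0],
    [-145, 0, 0],
    [-175, 0, 0],
    [-195, 0, 0],
    [-200, 0, 0],
    [-200, -10, -20],
    [-200, -30, -50],
    [-200, -50, -85],
    [-200, -75, -120],
    [-200, -95, -150],
    [-200, -100, -170],
    [-200, -100, -180],
    [-200, -100, -180],
  ],
  dr=[
    [0, 0, 0],
    [0, 0, 0],
    [0, 0, 0],
    [0, 0, 0],
    [0, 0, 0],
    [0, 0, 0],
    [0, 0, 0],
    [0, 0, 0],
    [0, 0, 0],
    [0, 0, 0],
    [0, 0, 0],
    [0, 0, 0],
    [0, 0, 0],
    [0, 0, 0],
    [0, 0, 0],
    [0, 0, 0],
    [0, 0, 0],
  ],
  claw=[0.8, 0.8, 0.8, 0.8, 0.8, 0.8, 0.8, 0.8, 0.8, 0.8, 0.8, 0.8, 0.8, 0.8, 0.8, 0.8, 0.8],
)

```text
clock: 22.6
tool_pos: [0.4835, 0.1773, 0.2815]
tool_rot: [1.176, 1.232, -1.173]
contact_force: [-0.0, 0.3, 0.5]
opening: 0.0684
```

```bash
python3 st.py
python3 - <<'E'
from h import *
from workcell import robot
for n in ("side","top"):
    p=robot.get_image(n); cv2.imwrite(f"pics/{n}9.png",p["frame"][:,:,::-1])
    for nm in ["axle_tip","axle_collar","roll_center"]:
        for d in robot.tip_of(p,nm)[:1]: print(n,nm,round(d["confidence"],2),np.round(rz(.04).T@(R[n].T@(np.array(d["at"])-T[n])-[.5956,-.0998,0]),4))
b=cv2.imread("pics/side9.png");cv2.imwrite("pics/c9.png",cv2.resize(b[160:280,255:415],(800,600),interpolation=2))
E
```

```text
22.6 grip in stand mm [-100.5  281.3  281.5] tip y 100.3 F [-0.   0.3  0.5] M [-0.03 -0.   -0.03] open 0.0684
[[ 9.989e-01  4.740e-02  4.000e-04]
 [ 4.740e-02 -9.989e-01 -1.500e-03]] [-0.04  0.34 -0.56  1.79  0.2   1.06 -0.62]
side axle_collar 0.65 [-0.0007  0.0603  0.0807]
side roll_center 0.73 [ 0.0045 -0.0068  0.0792]
top axle_tip 0.66 [ 0.0023 -0.0801  0.086 ]
top axle_collar 0.55 [0.0018 0.0578 0.0823]
```

View pics/c9.png

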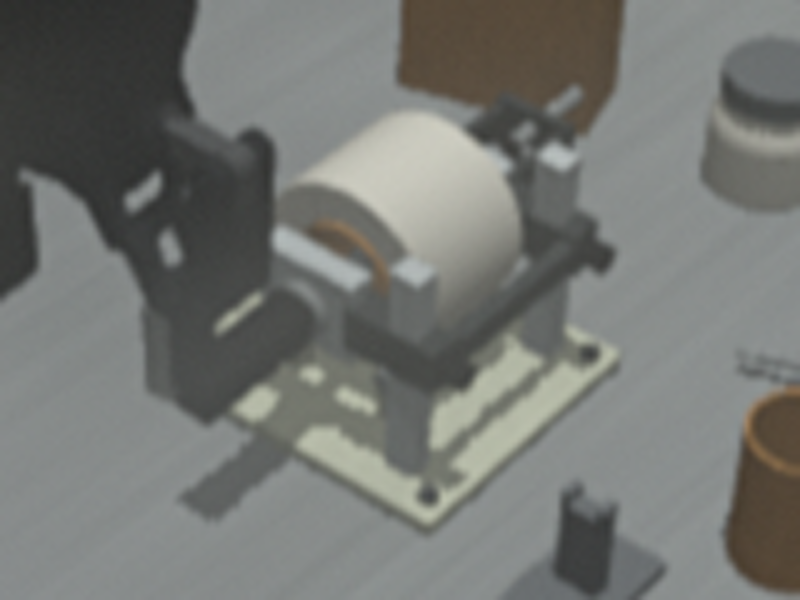

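View pics/top9.png

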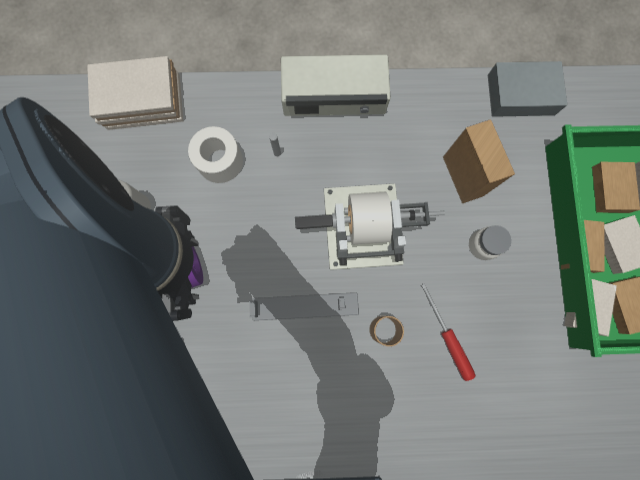

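Run:
```python
import cv2
a=cv2.imread("pics/top9.png");b=cv2.imread("pics/side9.png")
cv2.imwrite("pics/c9b.png",__import__("numpy").hstack([cv2.resize(a[195:245,290:340],(400,400),interpolation=2),cv2.resize(b[200:240,290:330],(400,400),interpolation=2)]))
```

```text
(no output)
```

View pics/c9b.png

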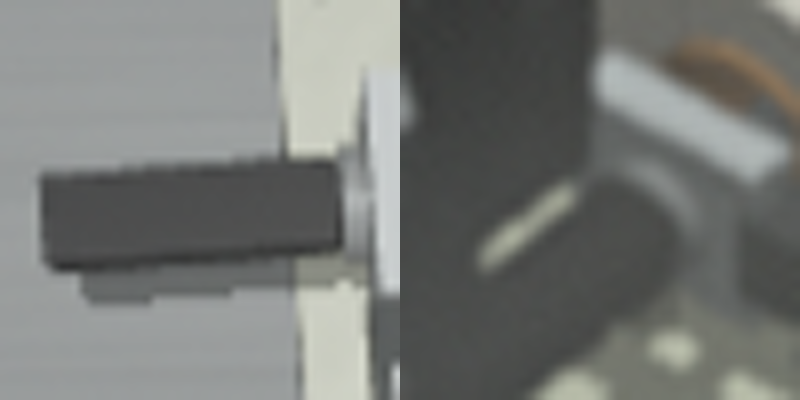

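The top crop shows the collar flush against the near block (collar at about x=335 px, no gap), and the gripper is clear. I'm handing the job in.

```bash
python3 -c "
from workcell import robot
print(robot.job_done())"
```

```text
the job is handed in; nothing more can be done
None
```

The axle is in the unwind stand with its collar against the near block. I let go of it and handed the job in at about 23 s of the 61 s allowed.

**What I did:**
- I took the axle off its rest by the grip. Camera fits put the hole at roughly 82 mm high; feeling the near hole's edges gave about 82 mm and moved my sideways estimate by 0.6 mm.
- The rod went through the near block, the roll and the far block with no noticeable resistance.
- It then pushed the brake button back at about 6 N.

**Last checks:**
- **Seating:** the force rose from 6 N to 15 N with no further movement, with the grip centre 99.8 mm from the stand's origin against 100 mm expected. That was the highest force I read.
- **Pictures after letting go:** there is no visible gap at the collar, the roll is in its cradle, and the gripper is clear.
- **Network positions:** the collar came out at 58 mm (top) and 60 mm (side), against 59 mm when seated. The roll's centre was about 7 mm off along the axis, but these readings are only good to about 4 mm and the limit is 15 mm.
- **Not confirmed:** the side picture gave no reading for the tip, and the top picture gave none for the roll. The top reading put the tip at 86 mm high, against about 82 mm felt. That is within the network's error and inside the allowed band, so I relied on the feel.

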